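# Strip the copper spool, then draw its spindle and hold it level

## Robot

A 6-joint arm with a two-finger parallel gripper is mounted at the origin on a cart in front of the work surface, level with it; the furniture and walls round the work are solid. World frame = base frame: x ahead of the robot, y to its left, z up, the work surface at z = 0. Lengths are in m, angles in degrees, forces in N, time in s.
With the tool pointing down it reaches from about 0.3 to 0.75 m from the base axis. Payload 8.5 kg.
Tool frame: the origin (TCP) lies midway between the tips of the shut fingers; the grasp point (between the pads) lies 19 mm behind it; z points along the fingers, y is the line along which they close (so a half turn about z gives the same grasp; the last joint's range is limited). The gripper opens to 85 mm and grips with 20 to 120 N. Pads are 22 mm wide; open, the fingers measure 114 mm over their backs; the gripper's body (76 mm by 85 mm) begins 54 mm behind the grasp point. The pads swing forward as they close: fully open they stand 13 mm farther back than shut.
Start: joints at [60.487, 21.807, 74.336, -0, 83.858, -12.336], TCP at [0.162, 0.525, 0.231] pointing down, gripper open.
Joint ranges: [-178.18, 178.18], [-50.72, 133.34], [12.68, 142.11], [-81.47, 261.47], [9.98, 163.14], [-165.26, 165.26]. Speed limits (degrees/s): [136.94, 136.94, 180, 180, 180, 180].

## Interface

Orientations are given as a 3x3 rotation matrix whose columns are the frame's x, y, z axes.
In Python, from rig import monitor, optics, close_job, models gives the robot as it stands.
- The arm moves only by the tool step_arm, never from a script. Its arguments are lists of equal length, an entry for each row: "fingers": the closure, from -1 (fully open) to 1 (shut); "travel": the shift along the tool's x, y, z scaled (see below), a list of three; "twist": the turn about the tool's z scaled (see below). In form: {"fingers": [fingers, ...], "travel": [[tx, ty, tz], ...], "twist": [twist, ...]}. A call has 1 to 10 rows; each row shifts and turns the commanded pose from where the row before left it, along the tool's axes as they then stand; what a row does not reach is not made up. The controller multiplies each number of a shift by 100 mm and each number of a turn by pi rad. A row lasts 1/8 s, in which the tool goes at most 62.5 mm and 10.7 degrees, less where a joint would pass 70% of its speed; a pose out of reach is approached as far as the arm can. A call with a number of a shift or a turn outside -1 to 1 is refused whole. A call with a gripper value outside its range is refused whole. The fingers move at their own pace and stop on an object; "force" is the grip in N (left out, the last holds). Time passes only in rows, so rows that do not move let the fingers close. It gives the time, the measured TCP pose, the force, the opening and the grip force at its end, in the units of the state.
- monitor.observe(): the state, without advancing time (a new reading comes with each control period).
- optics.get_image(name): name is "scene" or "top"; returns (picture, depth): 480x640x3 uint8, blue, green, red; 480x640 float32, m along the optical axis (not along the pixel's ray), 0 where there is no reading.
- optics.get_calibration(name): a dict with "vertical_fov" (degrees; the focal length in pixels is half the picture's height over the tangent of half this angle, whatever the lens; pixels are square), "cx", "cy" (the principal point, pixels), "world_from_camera" (4x4, takes a point from camera to world coordinates). Camera axes: x right, y up, looking along -z (the intrinsics and any distortion apply to the point x, -y, -z); pixel columns grow to the right and rows downward; lengths in m; the calibration is good to about 2 mm. A picture is of the moment at which its call begins. get_calibration takes no time and is no camera call.
- close_job(): hands the job in; it is judged then, once.
Trained networks look in the newest picture that a camera, given by its name, has taken for a name from the list of things; names that differ only in an ending like _2 or _b are one class to them, and where a whole thing is asked for, a point or a joint stands for the part that bears it (a point fixed in the world has none). Each returns a list of dicts, best first, with "confidence" (0 to 1); they miss things now and then, are a little off and sometimes report something else, mostly with a low value. They report only what shows in the picture. A call takes as long as a camera call. They do not tell look-alikes from the thing itself.
- models.trace(camera, query): "mask" (480x640 bool, what is visible of it) and "point" ([column, row] in pixels, amid what is visible of it).
- models.landmark_of(camera, query): "point" ([column, row] in pixels: a listed point, or the origin of a listed thing).
The state is a dict: "time_s": time; "q": joint angles; "qvel": joint speeds; "joint_efforts": joint torques, N m; "position": TCP position; "tool_rot": TCP orientation; "ft_force": force on the tool from outside, world axes, zero at the start; "wrist_torque": the same for the moment, N m; "grip_width": finger opening in m; "gripper_force": force on a finger pad.
Only numpy, scipy, OpenCV 4.12 (cv2) and the standard library are available. Lean on these libraries where they do the work, as an engineer would, in place of code of your own. Each camera call takes 0.05 s, during which the arm holds its last target. There are 200 camera calls.

## Task

Slide the copper wire spool straight up off its spindle and set it down gently, lying flat, in the aluminium tray. Then draw the bare spindle that it sat on out of its block, turn it from upright to level (lying horizontally) and finish while still holding it so, steady in the gripper, about 25 cm above the table top and clear of everything else, ready to be checked for straightness. Leave the green spool with its spindle and all the other things where they are.

Things in the scene. Friction and masses are not known exactly. Their poses are not given: they have to be found in the camera images.
- copper_spool: Copper-coloured wire spool, 45 mm across, 30 mm high, 20 mm bore, 0.12 kg: two black flanges 4 mm thick with a copper ring on each face, same-coloured wire between, 42 mm across. Sits flat on the spindle's shoulder, axis upright, its underside 50 mm above the table, loose round the post (3 mm clearance); slides straight up. Origin: centre of its underside, z along its axis, up.
- copper_spindle: The copper spool's spindle, steel, 95 mm long, 0.11 kg: shank 16 mm across, 33 mm long, loose in the block's hole; shoulder disc 26 mm across, 5 mm thick, on the block's top; round post 14 mm across, to 62 mm above the block's top (27 mm stand out of the spool, which cannot pass the shoulder). Draws straight up. Origin: on the axis at the shoulder's underside; z along the axis to the post's end.
- copper_spindle_mid (a point): Point on the axis of the copper spool's spindle at the middle of its length, 14.5 mm above the underside of the shoulder. (When turning it, mind the wall along the right side of the table, at about y = -0.3 m; the left side is open.)
- copper_block: Light drilled wooden block, 64 x 64 x 45 mm high, fixed to the table, blind hole 17.5 mm wide and 36 mm deep in the middle of its top, that holds the copper spool's spindle. Origin: centre of its underside, z up. The two blocks look alike and may stand either way round.
- tray: Shallow square open aluminium tray, 104 x 104 x 9 mm high, walls and floor 4 mm thick, inside 96 x 96 mm, fixed to the table. Origin: centre of its underside, z up, x and y along its sides.
- tray_in (a point): Centre of the tray's inner floor, axes as the tray's.
- green_spool: Bystander: green wire spool, 45 mm across, 30 mm high, 20 mm bore, 0.12 kg: two black flanges 4 mm thick with a green ring on each face, same-coloured wire between, 42 mm across. Sits flat on the spindle's shoulder, axis upright, its underside 50 mm above the table, loose round the post (3 mm clearance); slides straight up. Origin: centre of its underside, z along its axis, up.
- green_spindle: Bystander: the green spool's spindle, the same as the copper spool's: its post ends 107 mm above the table.
- green_block: Bystander: light drilled wooden block, 64 x 64 x 45 mm high, fixed to the table, blind hole 17.5 mm wide and 36 mm deep in the middle of its top, that holds the green spool's spindle. Origin: centre of its underside, z up. The two blocks look alike and may stand either way round.
- matchbox: Bystander: yellow and brown matchbox, 38 x 56 x 15 mm, loose, lying flat; origin: centre of its underside.
- blue_cutters: Bystander: cutting pliers with blue grips, 36 x 144 x 12 mm, loose, lying flat with their length along their own y; origin: middle of the underside.
- tape: Bystander: roll of cream masking tape, 98 mm across, 25 mm high, loose, lying flat; origin: centre of its underside.
- felt_pen: Bystander: red and white felt pen, 17 x 135 x 16 mm, loose, lying along its own y; origin: middle of its underside.
- wax: Bystander: upright green wax tube, 26 mm across, 60 mm tall, loose; origin: centre of its underside.
- punch: Bystander: short grey steel punch, 15 x 73 x 15 mm, loose, lying along its own y; origin: middle of its underside.
There are look-alikes about, which are no part of the job. Of the things that look like the copper_spool, the largest one is meant.

How it is judged (in metres and radians):
On the way:
1. the copper spool lies flat in the tray, let go and at rest, while its spindle still stands in the block (z of copper_spool in the frame of tray_in between -0.004 and 0.004 m and x of copper_spool in the frame of tray_in between -0.035 and 0.035 m and y of copper_spool in the frame of tray_in between -0.035 and 0.035 m and angle between the z axis of copper_spool and the z axis of tray_in, either way round below 0.12 rad and contact force between copper_spool and the fingers below 0.5 N and linear speed of copper_spool below 0.03 m/s and z of copper_spindle in the frame of copper_block below 0.055 m and horizontal distance between copper_spindle and copper_block below 0.015 m), for 0.2 s.
At the end, for the whole second after the job is handed in: Copper spool flat in the tray (within 4 mm, 7 degrees), let go, at rest; its spindle held by the fingers, middle 0.20 to 0.36 m up, x under 0.72, within 20 degrees of level, steady, touching nothing else; green spool, its spindle and bystanders within 20 mm of their starts (z of copper_spool in the frame of tray_in between -0.004 and 0.004 m and x of copper_spool in the frame of tray_in between -0.035 and 0.035 m and y of copper_spool in the frame of tray_in between -0.035 and 0.035 m and angle between the z axis of copper_spool and the z axis of tray_in, either way round below 0.12 rad and contact force between copper_spool and the fingers below 0.5 N and linear speed of each of copper_spool, copper_spindle below 0.03 m/s and height (world z) of copper_spindle_mid between 0.2 and 0.36 m and world x of copper_spindle_mid below 0.72 m and angle between copper_spindle's own z axis and vertical between 1.22 and 1.92 rad and contact force between copper_spindle and the fingers above 1 N and angular speed of copper_spindle below 0.2 rad/s and contact force between copper_spindle and copper_block below 0.1 N and contact force between copper_spindle and green_block below 0.1 N and contact force between copper_spindle and tray below 0.1 N and contact force between copper_spindle and copper_spool below 0.1 N and contact force between copper_spindle and green_spool below 0.1 N and contact force between copper_spindle and green_spindle below 0.1 N and contact force between copper_spindle and matchbox below 0.1 N and contact force between copper_spindle and blue_cutters below 0.1 N and contact force between copper_spindle and tape below 0.1 N and contact force between copper_spindle and felt_pen below 0.1 N and contact force between copper_spindle and wax below 0.1 N and contact force between copper_spindle and punch below 0.1 N and distance of each of green_spool, green_spindle, matchbox, blue_cutters, tape, felt_pen, wax, punch from where it was at the start of the episode below 0.02 m); the arm keeps its last pose, push and grip.
It fails at once if the copper spool was dropped (falling faster than 0.7 m/s with no finger on it) (linear speed of copper_spool above 0.7 m/s and contact force between copper_spool and the fingers below 0.5 N).
It fails at once if the copper spindle was drawn from its block with the spool still on it (z of copper_spindle in the frame of copper_block above 0.065 m and distance between copper_spindle and copper_spool below 0.03 m).
It fails at once if the green spool, its spindle or another bystander was displaced by more than 30 mm (distance of any of green_spool, green_spindle, matchbox, blue_cutters, tape, felt_pen, wax, punch from where it was at the start of the episode above 0.03 m).
It also fails if it takes over 58 s, if anything falls off the work surface, if the arm or the gripper's body presses on something with over 40 N, if the wrist force passes 120 N, or if a joint passes its speed limit or range.

## Working session

There is one attempt and no reset: what is moved stays moved. The work goes in short steps, Python scripts to look and compute and a tool call to move; the robot and the scene stay as the last step left them, time stands still between calls to the robot, and variables do not carry over. Pictures are saved under pics/ and viewed, at most 10 in all, crops included, and the job is handed in when it is done.

Besides the shell and the picture viewer there is one more tool, called as name([rows], argument=value, ...), one row to a line, values as JSON. step_arm: Moves the arm, as the interface text tells. Its arguments: {"type":"object","properties":{"fingers":{"type":"array","items":{"type":"number"}},"travel":{"type":"array","items":{"type":"array","items":{"type":"number"}}},"twist":{"type":"array","items":{"type":"number"}},"force":{"type":"number"}},"required":["fingers","travel","twist"]}

```bash
mkdir -p pics
cat > h.py <<'E'
import numpy as np, cv2
from rig import monitor, optics, close_job, models
def K(n):
    c=optics.get_calibration(n); return c, 240/np.tan(np.radians(c["vertical_fov"])/2)
def unproj(n,uv,d):
    c,f=K(n); uv=np.atleast_2d(uv).astype(float); d=np.atleast_1d(d)
    p=np.c_[(uv[:,0]-c["cx"])/f*d,-(uv[:,1]-c["cy"])/f*d,-d,np.ones(len(d))]
    return (p@np.array(c["world_from_camera"]).T)[:,:3]
def ray(n,uv,z):
    a=unproj(n,uv,1.0)[0]; o=np.array(K(n)[0]["world_from_camera"])[:3,3]
    return o+(a-o)*(z-o[2])/(a[2]-o[2])
def cloud(n,m,dep):
    v,u=np.nonzero(m&(dep>0)); return unproj(n,np.c_[u,v],dep[v,u])
E
python3 - <<'E'
from h import *
np.set_printoptions(precision=4,suppress=True)
for n in("scene","top"):
    im,d=optics.get_image(n); cv2.imwrite(f"pics/{n}0.png",im); np.save(n+"0.npy",d)
    print(n,optics.get_calibration(n))
    for q in("copper_spool","copper_spindle","copper_block","tray","green_spool","tape","wax","matchbox"):
        for r in models.trace(n,q):
            P=cloud(n,r["mask"],d)
            if len(P): print(n,q,round(r["confidence"],2),r["point"],np.median(P,0),P.min(0),P.max(0))
print(monitor.observe())
E
```

```text
scene {'vertical_fov': 44.67313603529868, 'cx': 315.49559795284677, 'cy': 239.7168867191852, 'world_from_camera': array([[ 0.5569,  0.6253, -0.5467,  0.0398],
       [-0.8304,  0.4345, -0.3489, -0.3552],
       [ 0.0194,  0.6482,  0.7612,  0.8263],
       [ 0.    ,  0.    ,  0.    ,  1.    ]])}
scene copper_spool 0.66 [440.0, 273.8] [ 0.6802 -0.2079  0.0175] [ 0.6685 -0.222  -0.0023] [ 0.7009 -0.1919  0.0232]
scene copper_spool 0.57 [275.8, 208.2] [0.6083 0.0889 0.0737] [0.5955 0.0753 0.0415] [0.6494 0.117  0.0832]
scene copper_spool 0.55 [223.7, 206.9] [0.5897 0.2051 0.0163] [ 0.5779  0.1925 -0.0041] [0.6237 0.2368 0.0241]
scene copper_spindle 0.69 [278.9, 196.8] [0.614  0.0953 0.0919] [0.6082 0.0869 0.0646] [0.6374 0.1102 0.1082]
scene copper_spindle 0.69 [375.4, 232.1] [ 0.7076 -0.065   0.0077] [ 0.6865 -0.1234 -0.0307] [0.755  0.0185 0.0139]
scene copper_block 0.73 [276.9, 225.7] [0.5939 0.0816 0.0359] [ 0.5776  0.0584 -0.0054] [0.6582 0.1605 0.0537]
scene tray 0.75 [251.0, 302.3] [0.4538 0.0354 0.0039] [ 0.3964 -0.022  -0.0046] [0.5189 0.1003 0.0123]
scene tray 0.16 [341.2, 245.
[... 1966 characters left out ...]
.6263 -0.1271  0.0846]
top matchbox 0.77 [328.5, 215.5] [ 0.6436 -0.0292  0.0164] [ 0.6187 -0.0585  0.0035] [0.6688 0.001  0.0219]
{'time_s': 0.9, 'q': array([ 60.4868,  21.8056,  74.336 ,   0.0015,  83.8583, -12.3359]), 'qvel': array([ 0.1397,  0.0102,  0.0619, -0.0796,  0.0749,  0.1168]), 'joint_efforts': array([  0.0002, -44.8308, -23.1466,  -0.0003,   0.0006,   0.    ]), 'position': array([0.1624, 0.5254, 0.2313]), 'tool_rot': array([[-0.9554,  0.2953, -0.    ],
       [ 0.2953,  0.9554,  0.    ],
       [ 0.    ,  0.    , -1.    ]]), 'ft_force': array([-0.1987, -0.1818,  0.4006]), 'wrist_torque': array([-0.0166, -0.0113, -0.0141]), 'gripper_force': 0.0, 'grip_width': 0.0853029098283852}
```

View pics/scene0.png

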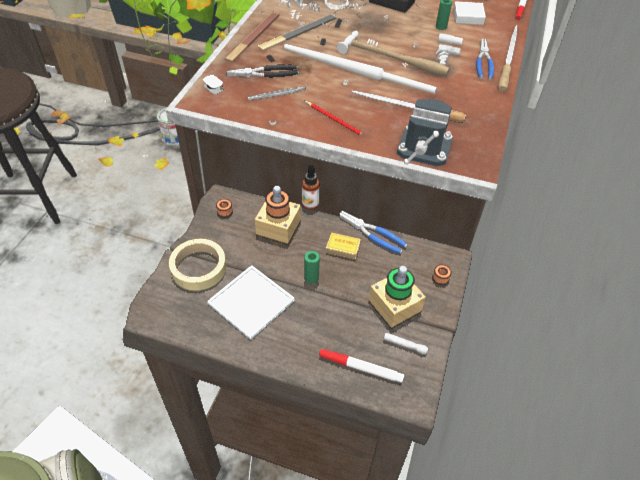

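View pics/top0.png

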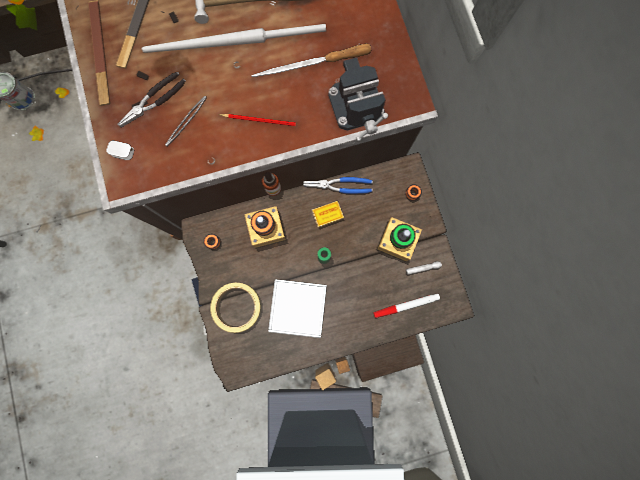

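The scene view shows the copper spool on its block at (277,208), the green one at (400,283), the small look-alikes at (224,207) and (441,273), the tray at (251,302), and an unlisted bottle at (310,188). The top view agrees: spool at (264,222), tray at (298,308), bottle at (271,186). Next I'll refine the poses.

Run:
```python
from h import *
np.set_printoptions(precision=4,suppress=True)
for n in("top","scene"):
    optics.get_image(n); d=np.load(n+"0.npy"); A=cloud(n,d>0,d)
    near=lambda x,y,r:A[np.hypot(A[:,0]-x,A[:,1]-y)<r]
    for nm,x,y in(("copper",.617,.094),("green",.585,-.167)):
        N=near(x,y,.03)
        s=N[(N[:,2]>.073)&(N[:,2]<.088)][:,:2].astype(np.float32); p=N[(N[:,2]>.1)]
        print(n,nm,"spool top",cv2.minEnclosingCircle(s),np.median(s,0),"post",p.mean(0),len(p))
        N=near(x,y,.055); b=N[(N[:,2]>.038)&(N[:,2]<.05)][:,:2].astype(np.float32)
        print("  block",cv2.minAreaRect(b))
    r=models.trace(n,"tray")[0]; t=cloud(n,r["mask"],d); t=t[(t[:,2]>0)&(t[:,2]<.016)][:,:2].astype(np.float32)
    print(n,"tray",cv2.minAreaRect(t))
    N=A[(A[:,0]>.64)&(A[:,0]<.74)&(A[:,1]>.02)&(A[:,1]<.14)&(A[:,2]>.03)]
    print(n,"bottle",np.median(N,0),N.min(0),N.max(0))
    N=A[(A[:,0]>.72)&(A[:,0]<1.)&(abs(A[:,1])<.25)]
    for lo in np.arange(.72,1,.04):
        M=N[(N[:,0]>lo)&(N[:,0]<lo+.04)]; print(round(lo,2),M[:,2].min(),M[:,2].max()) if len(M) else 0
    for q in("copper_spool","copper_spindle","copper_block","tray_in"):
        z={"copper_spool":.05,"copper_spindle":.045,"copper_block":0,"tray_in":.004}[q]
        for r in models.landmark_of(n,q): print(n,q,round(r["confidence"],2),ray(n,r["point"],z))
```

```text
top copper spool top ((0.6183125376701355, 0.09757397323846817), 0.022460198029875755) [0.6161 0.0955] post [0.6169 0.0966 0.1068] 52
  block ((0.6177744269371033, 0.09744156897068024), (0.06504248827695847, 0.06426900625228882), 13.610549926757812)
top green spool top ((0.5871099233627319, -0.1694795787334442), 0.022309526801109314) [ 0.5846 -0.1672] post [ 0.5863 -0.1692  0.1068] 51
  block ((0.5867593884468079, -0.16991662979125977), (0.06422121077775955, 0.0644061416387558), 65.71593475341797)
top tray ((0.4563482403755188, 0.03573419898748398), (0.10565228015184402, 0.1043759435415268), 82.71784973144531)
top bottle [0.7169 0.0852 0.1455] [0.6404 0.0201 0.03  ] [0.74   0.14   0.1529]
0.72 -0.0900007726363411 0.24533713698918924
0.76 -0.08817696502800931 0.4823790869399323
0.8 -0.14717638608296968 0.4398063953898202
0.84 0.109597773491377 0.3876284183589268
0.88 0.10832133771002828 0.33308141237505684
0.92 0.10921314108422198 0.28278433596578023
0.96 0.110235681063511 0.23209926464792452
top copper_spool 0.91 [0.6173 0.0882 0.05  ]
top copper_spool 0.7 [0.5936 0.1956 0.05  ]
top 
[... 822 characters left out ...]
 0.0965] [0.6401 0.02   0.0301] [0.7399 0.1399 0.151 ]
0.72 -0.03269706558759877 0.2426008767932697
0.76 -0.20786305762461665 0.49045012008340044
0.8 -0.20872920471084677 0.4709036775646048
0.84 -0.20742958299975378 0.44853141154877274
0.88 -0.2064876144005957 0.3589090535017177
0.92 -0.21033111189526055 0.4004490726454473
0.96 -0.23917012571148433 0.3936931802565809
scene copper_spool 0.92 [0.6139 0.0969 0.05  ]
scene copper_spool 0.74 [0.5583 0.1765 0.05  ]
scene copper_spool 0.3 [ 0.5877 -0.1647  0.05  ]
scene copper_spindle 0.52 [0.6117 0.0891 0.045 ]
scene copper_block 0.68 [0.6145 0.1004 0.    ]
scene copper_block 0.18 [ 0.5258 -0.2149  0.    ]
scene tray_in 0.92 [0.4644 0.0386 0.004 ]
```

step_arm([
  [0,0,0],
  [0,0,0],
  [0,0,0],
  [0,0,0],
  [-0.26,-0.4,0],
  [-0.26,-0.4,0],
  [-0.26,-0.4,0],
  [-0.26,-0.4,0],
  [-0.26,-0.4,0],
  [-0.26,-0.4,0],
], fingers=[-1,-1,-1,-1,-1,-1,-1,-1,-1,-1], twist=[-0.043,-0.043,-0.043,-0.043,0,0,0,0,0,0], force=40)

```text
time_s: 2.75
position: [0.3721, 0.3283, 0.2315]
tool_rot: [[-0.971, -0.238, 0.0], [-0.238, 0.971, 0.0], [-0.0, 0.0, -1.0]]
ft_force: [0.7, 0.6, 0.8]
grip_width: 0.0855
gripper_force: 0.0
```

```bash
cat > to.py <<'E'
import sys
from h import *
np.set_printoptions(precision=4,suppress=True)
s=monitor.observe(); R=np.array(s["tool_rot"]); t=np.array([float(a) for a in sys.argv[1:4]])
print("t",s["time_s"],"pos",s["position"],"yaw",np.degrees(np.arctan2(R[1,0],R[0,0])),"w",s["grip_width"],"gf",s["gripper_force"],"ft",s["ft_force"])
print("travel total (units)",R.T@(t-s["position"])*10,"q",s["q"])
E
python3 to.py 0.618 0.097 0.15
```

```text
t 2.75 pos [0.3721 0.3283 0.2315] yaw -166.21942186527963 w 0.08549617681188137 gf 0.0 ft [0.7286 0.6295 0.8175]
travel total (units) [-1.8366 -2.8326  0.8153] q [ 27.7267  16.392   82.5666   0.0017  81.0178 -76.0541]
```

step_arm([
  [-0.26,-0.4,0],
  [-0.26,-0.4,0],
  [-0.26,-0.4,0],
  [-0.26,-0.4,0],
  [-0.26,-0.4,0],
  [-0.26,-0.4,0],
  [-0.18,-0.27,0],
  [0,0,0],
  [0,0,0],
], fingers=[-1,-1,-1,-1,-1,-1,-1,-1,-1], twist=[0,0,0,0,0,0,0,0,0])

```text
time_s: 3.88
position: [0.6032, 0.1122, 0.2313]
tool_rot: [[-0.971, -0.239, -0.001], [-0.239, 0.971, 0.0], [0.0, 0.0, -1.0]]
ft_force: [-0.4, 1.0, 1.1]
grip_width: 0.0852
gripper_force: 0.0
```

```bash
python3 to.py 0.618 0.097 0.05
```

```text
t 3.875 pos [0.6032 0.1122 0.2313] yaw -166.19756640917996 w 0.08524474880737926 gf 0.0 ft [-0.3725  1.0405  1.1489]
travel total (units) [-0.1085 -0.1836  1.8127] q [  -0.5091   28.3356   63.481     0.0122   88.2124 -104.3119]
```

step_arm([
  [-0.11,-0.18,0],
  [0,0,0.4],
  [0,0,0.4],
  [0,0,0.4],
  [0,0,0],
  [0,0,0],
], fingers=[-1,-1,-1,-1,-1,-1], twist=[0,0,0,0,0,0])

```text
time_s: 4.62
position: [0.6192, 0.0974, 0.1134]
tool_rot: [[-0.971, -0.239, 0.003], [-0.239, 0.971, -0.0], [-0.003, -0.001, -1.0]]
ft_force: [0.1, -0.2, -0.1]
grip_width: 0.0857
gripper_force: 0.0
```

```bash
python3 to.py 0.618 0.0973 0.05
python3 - <<'E'
from h import *
im,d=optics.get_image("scene"); cv2.imwrite("pics/s1.png",cv2.resize(im[120:280,180:380],None,fx=3,fy=3))
E
```

```text
t 4.625 pos [0.6192 0.0974 0.1134] yaw -166.17036536177983 w 0.08566483714246798 gf 0.0 ft [ 0.0581 -0.2256 -0.1088]
travel total (units) [0.0141 0.0023 0.6338] q [  -1.8653   35.0313   71.5849    0.0055   73.2195 -105.6965]
```

View pics/s1.png

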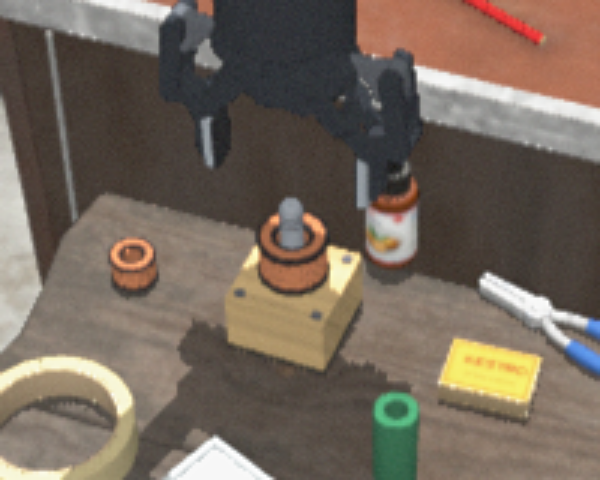

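The crop shows the open fingers straddling the spool at (292,245), clear of the bottle at (392,220). I'll go down and grip.

step_arm([
  [0.01,0,0.3],
  [0,0,0.33],
  [0,0,0],
  [0,0,0],
  [0,0,0],
  [0,0,0],
  [0,0,0],
  [0,0,0],
  [0,0,0],
], fingers=[-1,-1,-1,0,0,0,0.3,0.3,0.3], twist=[0,0,0,0,0,0,0,0,0], force=30)

```text
time_s: 5.8
position: [0.6185, 0.0966, 0.0503]
tool_rot: [[-0.971, -0.238, 0.003], [-0.238, 0.971, -0.0], [-0.003, -0.001, -1.0]]
ft_force: [-0.9, 0.9, 6.8]
grip_width: 0.0432
gripper_force: 29.5
```

```bash
python3 to.py 0.618 0.0973 0.05
```

```text
t 5.8 pos [0.6185 0.0966 0.0503] yaw -166.21282431922762 w 0.04319180250215418 gf 29.45714205969125 ft [-0.9118  0.9147  6.8066]
travel total (units) [0.003  0.0079 0.0027] q [  -1.9426   39.0017   75.6064    0.0026   65.2182 -105.7308]
```

step_arm([
  [0,0,-0.05],
  [0,0,-0.1],
  [0,0,-0.15],
  [0,0,-0.2],
  [0,0,-0.25],
  [0,0,-0.25],
  [0,0,0],
  [0,0,0],
], fingers=[0.3,0.3,0.3,0.3,0.3,0.3,0.3,0.3], twist=[0,0,0,0,0,0,0,0])

```text
time_s: 6.8
position: [0.6172, 0.0966, 0.1476]
tool_rot: [[-0.971, -0.238, -0.001], [-0.238, 0.971, 0.0], [0.001, 0.0, -1.0]]
ft_force: [0.8, -1.0, -1.4]
grip_width: 0.0434
gripper_force: 30.6
```

```bash
python3 to.py 0.4565 0.036 0.15
python3 - <<'E'
from h import *
im,d=optics.get_image("scene"); cv2.imwrite("pics/s2.png",cv2.resize(im[100:280,180:380],None,fx=3,fy=3))
E
```

```text
t 6.8 pos [0.6172 0.0966 0.1476] yaw -166.21643881464533 w 0.04339968349058251 gf 30.6359455967322 ft [ 0.8185 -1.0172 -1.3878]
travel total (units) [ 1.7056 -0.2054 -0.0217] q [  -1.9469   33.0581   69.1965    0.0004   77.8157 -105.7306]
```

View pics/s2.png

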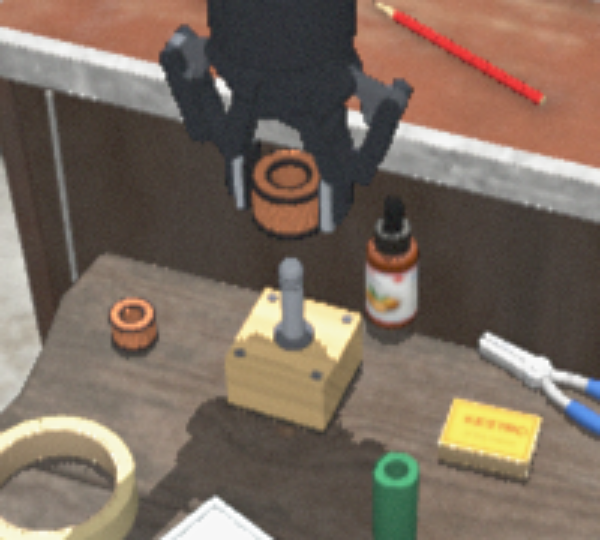

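The spool hangs level between the pads at (287,192), and the bare spindle still stands in its block at (292,310). Now I'll carry it to the tray.

step_arm([
  [0.15,-0.02,0],
  [0.25,-0.03,0],
  [0.3,-0.04,0],
  [0.3,-0.03,0],
  [0.3,-0.03,0],
  [0.25,-0.03,0],
  [0.15,-0.02,0],
  [0,0,0],
  [0,0,0],
], fingers=[0.3,0.3,0.3,0.3,0.3,0.3,0.3,0.3,0.3], twist=[0,0,0,0,0,0,0,0,0])

```text
time_s: 7.98
position: [0.4581, 0.0367, 0.1483]
tool_rot: [[-0.971, -0.238, 0.0], [-0.238, 0.971, 0.0], [-0.0, -0.0, -1.0]]
ft_force: [0.1, -0.0, -0.6]
grip_width: 0.0435
gripper_force: 30.6
```

```bash
python3 to.py 0.4565 0.036 0.006;python3 - <<'E'
from h import *
im,d=optics.get_image("scene")
for r in models.trace("scene","copper_spool"):
    P=cloud("scene",r["mask"],d); print(r["confidence"],r["point"],np.median(P,0),np.percentile(P[:,2],[2,98]))
E
```

```text
t 7.975 pos [0.4581 0.0367 0.1483] yaw -166.2158120605108 w 0.04348160129089366 gf 30.639519926626235 ft [ 0.0899 -0.0123 -0.586 ]
travel total (units) [ 0.0179 -0.0028  1.4226] q [ -10.2361   17.8481   95.9083    0.005    66.2206 -114.0223]
0.7 [441.4, 273.0] [ 0.68132657 -0.20835486  0.01723299] [-0.00094306  0.02196761]
0.56 [238.5, 239.8] [0.44843494 0.03506529 0.17354184] [0.1493292  0.17910459]
```

step_arm([
  [0.01,0,0.25],
  [0,0,0.35],
  [0,0,0.35],
  [0,0,0.25],
  [0,0,0.1],
  [0,0,0.05],
  [0,0,0.03],
  [0,0,0],
], fingers=[0.3,0.3,0.3,0.3,0.3,0.3,0.3,0.3], twist=[0,0,0,0,0,0,0,0])

```text
time_s: 9.07
position: [0.4567, 0.0364, 0.0107]
tool_rot: [[-0.971, -0.238, 0.001], [-0.238, 0.971, -0.0], [-0.001, -0.0, -1.0]]
ft_force: [-0.3, 0.7, -0.7]
grip_width: 0.0435
gripper_force: 30.8
```

```bash
python3 to.py 0.4565 0.036 0.004
```

```text
t 9.075 pos [0.4567 0.0364 0.0107] yaw -166.2130800206602 w 0.04348839905210957 gf 30.792185040190816 ft [-0.324   0.7304 -0.7435]
travel total (units) [ 0.003  -0.0032  0.0674] q [ -10.3052   30.6052  105.4772   -0.0008   43.8613 -114.0916]
```

step_arm([
  [0,0,0.03],
  [0,0,0.02],
  [0,0,0.01],
  [0,0,0],
], fingers=[0.3,0.3,0.3,0.3], twist=[0,0,0,0])

```text
time_s: 9.57
position: [0.4564, 0.0364, 0.0044]
tool_rot: [[-0.971, -0.238, -0.0], [-0.238, 0.971, -0.0], [0.0, -0.0, -1.0]]
ft_force: [-1.6, -1.4, 0.4]
grip_width: 0.0432
gripper_force: 30.9
```

step_arm([
  [0,0,0.015],
  [0,0,0],
], fingers=[0.3,0.3], twist=[0,0])

```text
time_s: 9.82
position: [0.4564, 0.0364, 0.0041]
tool_rot: [[-0.971, -0.238, 0.001], [-0.238, 0.971, -0.0], [-0.001, -0.001, -1.0]]
ft_force: [-5.3, 0.3, 20.6]
grip_width: 0.0435
gripper_force: 32.4
```

step_arm([
  [0,0,-0.01],
  [0,0,0],
  [0,0,0],
  [0,0,0],
  [0,0,-0.1],
  [0,0,-0.2],
  [0,0,-0.3],
  [0,0,-0.4],
  [0,0,-0.4],
  [0,0,0],
], fingers=[0.3,-0.2,-0.3,-0.3,-0.3,-0.3,-0.3,-0.3,-0.3,-0.3], twist=[0,0,0,0,0,0,0,0,0,0])

```text
time_s: 11.08
position: [0.4575, 0.0363, 0.1468]
tool_rot: [[-0.971, -0.238, 0.006], [-0.238, 0.971, -0.001], [-0.006, -0.003, -1.0]]
ft_force: [0.4, 0.2, 0.3]
grip_width: 0.056
gripper_force: 0.0
```

```bash
python3 to.py 0.6175 0.0969 0.18;python3 - <<'E'
from h import *
im,d=optics.get_image("scene"); cv2.imwrite("pics/s3.png",cv2.resize(im[150:350,150:410],None,fx=2.5,fy=2.5))
for r in models.trace("scene","copper_spool"):
    P=cloud("scene",r["mask"],d); print(r["confidence"],r["point"],np.median(P,0),np.percentile(P[:,2],[2,98]))
A=cloud("scene",d>0,d); N=A[(abs(A[:,0]-.617)<.04)&(abs(A[:,1]-.097)<.04)]
N=N[(N[:,2]>.085)&(N[:,2]<.12)]; print("post",len(N),N.mean(0),N.max(0))
E
```

```text
t 11.075 pos [0.4575 0.0363 0.1468] yaw -166.20717220756518 w 0.055982080455162786 gf 0.0 ft [0.3539 0.2193 0.2563]
travel total (units) [-1.6999  0.2066 -0.323 ] q [ -10.3004   17.7702   96.3395   -0.0005   65.5261 -114.0926]
0.64 [441.0, 276.1] [ 0.67932605 -0.20855554  0.01689844] [-0.0005532   0.02258305]
0.63 [248.5, 296.0] [0.45271349 0.0323673  0.03148626] [0.00534187 0.03605   ]
post 94 [0.61446312 0.09560456 0.0985868 ] [0.62230447 0.10320684 0.10983855]
```

View pics/s3.png

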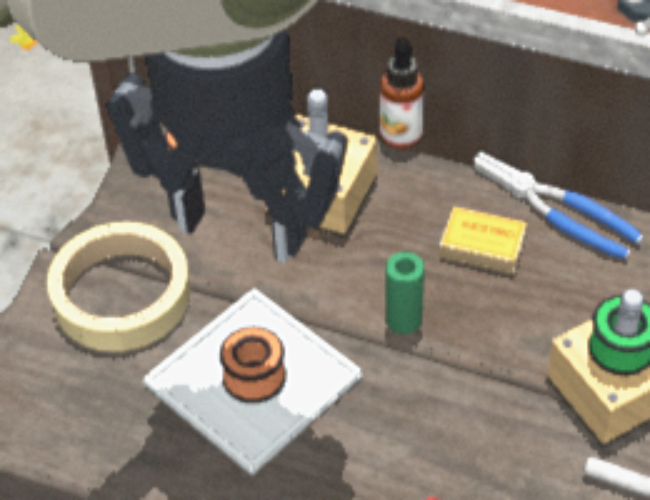

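The spool lies flat near the middle of the tray at (253,363), and the spindle is upright at (317,115). I'll go back to the spindle.

step_arm([
  [0,0,-0.3],
  [-0.25,0.03,0],
  [-0.35,0.04,0],
  [-0.35,0.04,0],
  [-0.35,0.04,0],
  [-0.25,0.03,0],
  [-0.15,0.02,0],
  [0,0,0],
  [0,0,0],
], fingers=[-0.2,-0.2,-0.2,-0.2,-0.2,-0.2,-0.2,-0.2,-0.2], twist=[0,0,0,0,0,0,0,0,0])

```text
time_s: 12.3
position: [0.616, 0.0962, 0.173]
tool_rot: [[-0.971, -0.238, -0.002], [-0.238, 0.971, 0.0], [0.002, 0.0, -1.0]]
ft_force: [-0.6, -0.2, -1.1]
grip_width: 0.0515
gripper_force: 0.0
```

```bash
python3 to.py 0.6175 0.0969 0.072
python3 - <<'E'
from h import *
im,d=optics.get_image("top")
for n in("top",):
    A=cloud(n,d>0,d); N=A[(abs(A[:,0]-.617)<.03)&(abs(A[:,1]-.097)<.03)]
    N=N[(N[:,2]>.085)&(N[:,2]<.115)]; print("post",len(N),N.mean(0) if len(N) else 0)
E
```

```text
t 12.3 pos [0.616  0.0962 0.173 ] yaw -166.22368740704644 w 0.05148587089779272 gf 0.0 ft [-0.5521 -0.2179 -1.0547]
travel total (units) [-0.0185  0.003   1.0101] q [  -1.9889   31.7126   67.2674   -0.0033   81.1294 -105.7647]
post 0 0
```

step_arm([
  [-0.02,0,0.25],
  [0,0,0.35],
  [0,0,0.3],
  [0,0,0.11],
  [0,0,0],
  [0,0,0],
  [0,0,0],
  [0,0,0],
  [0,0,0],
  [0,0,0],
], fingers=[-0.2,-0.2,-0.2,-0.2,-0.2,0.4,0.7,0.9,0.9,0.9], twist=[0,0,0,0,0,0,0,0,0,0], force=40)

```text
time_s: 13.6
position: [0.619, 0.0971, 0.0738]
tool_rot: [[-0.971, -0.238, 0.002], [-0.238, 0.971, 0.0], [-0.002, 0.0, -1.0]]
ft_force: [-0.3, 1.5, 6.5]
grip_width: 0.013
gripper_force: 39.2
```

```bash
python3 to.py 0.6175 0.0969 0.101
```

```text
t 13.6 pos [0.619  0.0971 0.0738] yaw -166.20848920940153 w 0.013017834065780706 gf 39.18295939180098 ft [-0.315   1.4985  6.5466]
travel total (units) [ 0.015   0.0012 -0.2724] q [  -1.9009   37.4897   74.13      0.0311   68.2911 -105.7039]
```

step_arm([
  [0,0,-0.05],
  [0,0,-0.08],
  [0,0,-0.08],
  [0,0,-0.07],
  [0,0,0],
  [0,0,0],
], fingers=[0.9,0.9,0.9,0.9,0.9,0.9], twist=[0,0,0,0,0,0])

```text
time_s: 14.35
position: [0.6187, 0.0967, 0.1009]
tool_rot: [[-0.971, -0.238, 0.0], [-0.238, 0.971, -0.0], [-0.0, -0.0, -1.0]]
ft_force: [1.0, 2.5, -1.1]
grip_width: 0.0128
gripper_force: 39.2
```

```bash
python3 to.py 0.6175 0.0969 0.101
python3 - <<'E'
from h import *
im,d=optics.get_image("scene"); cv2.imwrite("pics/s4.png",cv2.resize(im[130:250,200:360],None,fx=4,fy=4))
E
```

```text
t 14.35 pos [0.6187 0.0967 0.1009] yaw -166.22090955130452 w 0.012835739207477654 gf 39.20683347765589 ft [ 1.0089  2.452  -1.1218]
travel total (units) [ 0.0116  0.0045 -0.0008] q [  -1.9273   35.7755   72.4291   -0.0013   71.7783 -105.706 ]
```

View pics/s4.png

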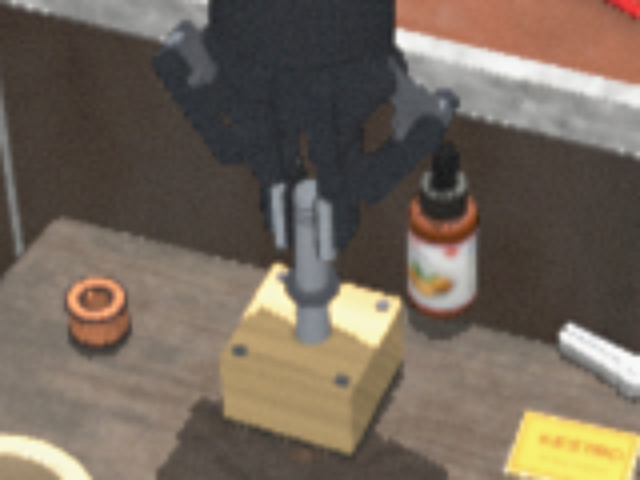

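The spindle is held upright at (312,260), with its shank's end still a few mm in the hole. I'll drop to the lowest grip force and tilt it in the fingers against the hole, moving toward the robot.

step_arm([
  [0,0,-0.01],
  [0.06,0,-0.01],
  [0.07,0,0],
  [0.07,0,0],
  [0,0,0],
], fingers=[0.9,0.9,0.9,0.9,0.9], twist=[0,0,0,0,0], force=20)

```text
time_s: 15.02
position: [0.5994, 0.0922, 0.1031]
tool_rot: [[-0.971, -0.238, 0.001], [-0.238, 0.971, 0.001], [-0.001, 0.0, -1.0]]
ft_force: [1.5, 3.3, -1.7]
grip_width: 0.0126
gripper_force: 38.4
```

```bash
python3 to.py 0.6175 0.0969 0.101
python3 - <<'E'
from h import *
im,d=optics.get_image("scene"); cv2.imwrite("pics/s5.png",cv2.resize(im[130:250,200:360],None,fx=4,fy=4))
E
```

```text
t 15.025 pos [0.5994 0.0922 0.1031] yaw -166.21866649751368 w 0.012569759456225306 gf 38.41622001631549 ft [ 1.5071  3.3463 -1.7304]
travel total (units) [-0.187   0.002   0.0215] q [  -2.4372   33.8574   75.896     0.0358   70.1714 -106.2306]
```

View pics/s5.png

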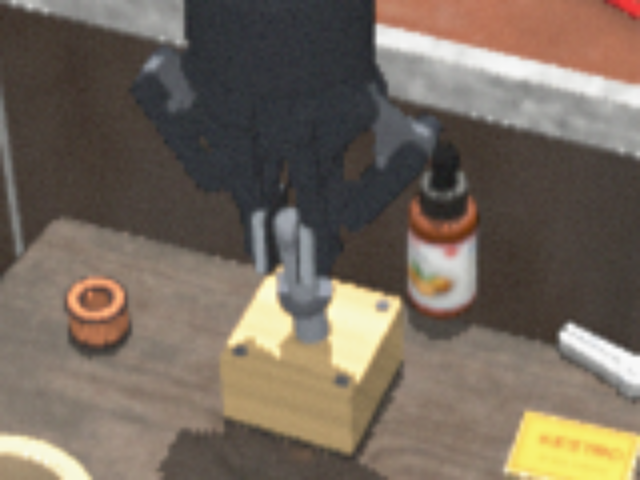

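The post now leans about 14° toward the robot at (295,260), pivoting in the pads as intended. I'll keep following the arc.

step_arm([
  [0.07,0,0.02],
  [0.07,0,0.02],
  [0.06,0,0.03],
  [0.06,0,0.03],
  [0.06,0,0.04],
  [0.05,0,0.04],
  [0,0,0],
], fingers=[0.9,0.9,0.9,0.9,0.9,0.9,0.9], twist=[0,0,0,0,0,0,0])

```text
time_s: 15.95
position: [0.5629, 0.083, 0.0846]
tool_rot: [[-0.971, -0.238, -0.001], [-0.238, 0.971, -0.0], [0.001, -0.0, -1.0]]
ft_force: [1.5, 2.0, 3.2]
grip_width: 0.0129
gripper_force: 37.7
```

```bash
cat > tilt.py <<'E'
from h import *
np.set_printoptions(precision=4,suppress=True)
s=monitor.observe(); print("pos",s["position"],"ft",s["ft_force"],"gf",s["gripper_force"])
for n in("scene","top"):
    im,d=optics.get_image(n); cv2.imwrite("pics/last_%s.png"%n,im)
    for r in models.trace(n,"copper_spindle")[:3]:
        P=cloud(n,r["mask"],d)
        if len(P)<20: continue
        P=P[np.linalg.norm(P-np.median(P,0),axis=1)<.08]
        w,V=np.linalg.eigh(np.cov(P.T)); a=V[:,2]*np.sign(-V[0,2])
        print(n,round(r["confidence"],2),r["point"],"med",np.median(P,0),"axis",a,"tilt",np.degrees(np.arccos(abs(a[2]))),"len",np.ptp(P@a))
E
python3 to.py 0.6175 0.0969 0.1; python3 tilt.py
```

```text
t 15.95 pos [0.5629 0.083  0.0846] yaw -166.2211788958528 w 0.012893283930161615 gf 37.675741430830385 ft [1.4528 2.0405 3.186 ]
travel total (units) [-0.563   0.0049 -0.154 ] q [  -3.5184   31.9667   83.4522   -0.0249   64.6292 -107.2866]
pos [0.5629 0.083  0.0846] ft [1.4528 2.0405 3.186 ] gf 37.675741430830385
scene 0.53 [262.6, 212.1] med [0.5556 0.0805 0.1136] axis [-0.6823  0.0283  0.7305] tilt 43.07287508321424 len 0.06695961437860026
```

step_arm([
  [0.05,0,0.05],
  [0.04,0,0.05],
  [0.04,0,0.06],
  [0.03,0,0.06],
  [0.03,0,0.07],
  [0.02,0,0.07],
  [0,0,0.05],
  [0,0,0],
], fingers=[0.9,0.9,0.9,0.9,0.9,0.9,0.9,0.9], twist=[0,0,0,0,0,0,0,0])

```text
time_s: 17.15
position: [0.5412, 0.078, 0.0428]
tool_rot: [[-0.971, -0.238, -0.005], [-0.238, 0.971, -0.0], [0.005, 0.001, -1.0]]
ft_force: [-6.9, -2.3, 3.9]
grip_width: 0.0127
gripper_force: 35.5
```

```bash
python3 tilt.py
```

```text
pos [0.5412 0.078  0.0428] ft [-6.902  -2.2956  3.913 ] gf 35.54874270223081
top 0.24 [328.0, 252.5] med [ 0.5557 -0.0192  0.0593] axis [-0.0489 -0.0046 -0.9988] tilt 2.81557707398112 len 0.06663203107542938
```

Run:
```python
import cv2
im=cv2.imread("pics/last_scene.png"); cv2.imwrite("pics/s6.png",cv2.resize(im[140:270,180:340],None,fx=4,fy=4))
```

```text
(no output)
```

View pics/s6.png

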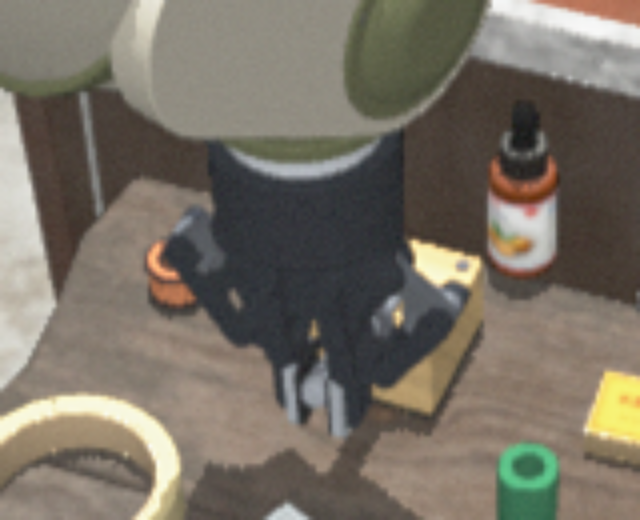

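The spindle's end now faces the camera between the pads at (315,385), so it is nearly level. One more small press down, then I'll tighten the grip and lift.

step_arm([
  [0.02,0,0.05],
  [0,0,0.05],
  [0,0,0.02],
  [0,0,0],
  [0,0,0],
  [0,0,0],
], fingers=[0.9,0.9,0.9,0.9,0.9,0.9], twist=[0,0,0,0,0,0])

```text
time_s: 18.1
position: [0.5388, 0.0776, 0.0309]
tool_rot: [[-0.971, -0.238, -0.006], [-0.238, 0.971, -0.0], [0.006, 0.001, -1.0]]
ft_force: [-7.4, -3.1, 4.7]
grip_width: 0.0127
gripper_force: 36.7
```

step_arm([
  [0,0,0],
  [0,0,0],
  [0,0,0],
  [0,0,-0.1],
  [0,0,-0.2],
  [0,0,-0.3],
  [0,0,-0.4],
  [0,0,-0.4],
  [0,0,-0.4],
  [0,0,0],
], fingers=[1,1,1,1,1,1,1,1,1,1], twist=[0,0,0,0,0,0,0,0,0,0], force=80)

```text
time_s: 19.35
position: [0.5421, 0.0777, 0.2147]
tool_rot: [[-0.971, -0.238, 0.006], [-0.238, 0.971, -0.0], [-0.006, -0.002, -1.0]]
ft_force: [-0.6, -0.5, -2.4]
grip_width: 0.0117
gripper_force: 77.9
```

```bash
python3 tilt.py;python3 to.py 0.53 0.076 0.25
```

```text
pos [0.5421 0.0777 0.2147] ft [-0.6036 -0.5469 -2.4129] gf 77.93682008705218
scene 0.71 [271.3, 143.6] med [0.5869 0.0793 0.2413] axis [-0.9882 -0.1528 -0.0037] tilt 89.78788278083805 len 0.08486378112127912
top 0.66 [237.4, 288.0] med [0.4841 0.1539 0.0246] axis [-0.0611 -0.9981  0.0007] tilt 89.95980173608778 len 0.09637922542974156
top 0.49 [397.3, 236.8] med [ 0.5841 -0.165   0.0806] axis [-0.6594  0.6784 -0.3239] tilt 71.1018899843986 len 0.04807779008379087
t 19.55 pos [0.5404 0.0778 0.2104] yaw -166.21860548554307 w 0.011978766271576282 gf 77.92634417426598 ft [-0.5239  0.3327 -1.2013]
travel total (units) [ 0.1067  0.0081 -0.3956] q [  -4.2388   22.3929   76.9859   -0.0001   80.7807 -108.0202]
```

step_arm([
  [0,0,-0.1],
  [0,0,-0.05],
  [0,0,0],
  [0,0,0],
  [0,0,0],
  [0,0,0],
  [0,0,0],
  [0,0,0],
], fingers=[1,1,1,1,1,1,1,1], twist=[0,0,0,0,0,0,0,0])

```text
time_s: 20.55
position: [0.541, 0.0777, 0.2268]
tool_rot: [[-0.971, -0.238, -0.0], [-0.238, 0.971, -0.0], [0.0, -0.0, -1.0]]
ft_force: [0.1, 1.8, -1.1]
grip_width: 0.0115
gripper_force: 77.9
```

```bash
python3 tilt.py
python3 - <<'E'
import cv2
im=cv2.imread("pics/last_scene.png"); cv2.imwrite("pics/s7.png",cv2.resize(im[70:390,140:470],None,fx=1.8,fy=1.8))
E
```

```text
pos [0.541  0.0777 0.2268] ft [ 0.0707  1.7547 -1.0615] gf 77.92906511083856
scene 0.51 [269.3, 139.3] med [0.5846 0.0801 0.2532] axis [-0.987  -0.1605 -0.0057] tilt 89.67450761208815 len 0.08824247522868334
```

View pics/s7.png

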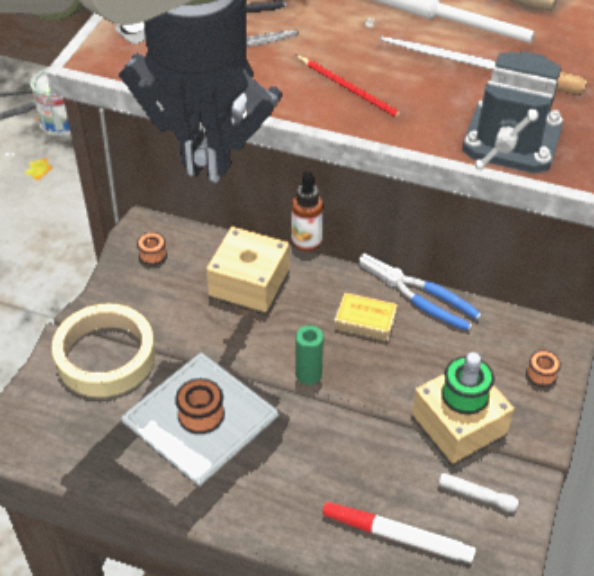

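The spindle is held level at (205,155), about 0.25 m up. The spool is flat in the tray at (200,405), the block's hole at (248,257) is empty, and the other things haven't moved. I'm handing in.

```bash
python3 -c "
from rig import close_job; print(close_job())"
```

```text
the job is handed in; nothing more can be done
None
```

I handed the job in: the copper spool lies flat in the tray, its spindle is held level and steady about 25 cm above the table, and nothing else was visibly moved; the hand-in call returned no verdict.

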